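# Close the sander's table opening, then take off the spindle cap of unknown thread hand

### The job

The bobbin on the green bench sander is to be changed: first slide the insert ring, collar up, over the capped spindle and seat it fully home in the table recess, so that nothing can drop into the machine. Then take off that spindle's red cap, which may have a right-hand or a left-hand thread: try it one way, and if it stops, the other way, until it comes free; lift it at least 5 cm straight off and finish while still holding it there in the gripper, without putting it down. Leave the ring in its recess, and leave the spare spindle, its cap and the other things on the bench alone.

Things in the scene. Friction and masses are not known exactly. Their poses are not given: they have to be found in the camera images.
- opening (a point): centre of the opening in the green bench sander's steel table, at table-top level (100 mm above the bench), z up. A recess 92 mm in diameter, 6 mm deep, takes the insert ring; a 62 mm hole goes on down into the machine. In its middle stands a spindle 37 mm thick with its cap, whose rim is 8 mm and top 38 mm above table level.
- ring_mid (a point): insert ring, flat on the bench: aluminium flange 86 mm in diameter, 6 mm thick, and on it a black collar 58 mm in outer diameter, 14 mm high to hold it by; bore 46 mm right through; 20 mm high in all. Origin on its axis at half height (10 mm), z up. Seated, the flange is flush with the table, this point is 4 mm above table level.
- cap_a_mid (a point): knurled red cap on spindle_a, a loose round cup 40 mm in diameter, 30 mm high, open below; origin on its axis at mid-height, z up. Quick two-start thread inside: the tightening way it stops hard within 15 degrees; the loosening way it runs easily and after 65 degrees (best: a quarter turn) lifts straight off; at 110 it stops again. Before that it cannot be pulled off. Which way loosens is not marked.
- cap_b_mid (a point): the other cap: as cap_a in every way that can be seen; its thread has the opposite hand.
- spindle_a_top (a point): top centre of the steel core of one spindle, upright and locked against turning, 8 mm below the top of its cap. One spindle is in the sander, the other is the spare in the wooden stand: tell which by position. They look alike; one has a right-hand thread (loosens anticlockwise seen from above), the other a left-hand one.
- spindle_b_top (a point): the same point of the other spindle (cap_b belongs on it).
- sander: the green bench sander; origin on the bench under the middle of the opening. Table 212 mm square; the motor, lower than the table, sticks out 60 mm past its edge towards +x of this frame.
- cap_a: the cap of point cap_a_mid; origin at the centre of its open rim.
- cap_b: the cap of point cap_b_mid; origin at the centre of its open rim.
- insert_ring: the ring of point ring_mid; origin at the centre of its underside.
- spindle_a: the spindle of point spindle_a_top; origin at its foot, 114 mm below the top.
- spindle_b: the spindle of point spindle_b_top; origin at its foot, 114 mm below the top.
- nail_tin: open steel tin with nails, 74x94x60 mm, bystander; origin under its centre, as for all below
- sanding_block: sanding block wrapped in dark paper, 66x110x31 mm, bystander
- folding_rule: folded yellow rule, 16x236x19 mm, bystander
Mind the look-alikes: they are no part of the job. There is more than one size of the insert_ring; the job needs the larger. What is shaped like the cap_a but turquoise is not meant.

How it is judged:
On the way, in this order (a step that is already met when the one before it is completed fails the run):
1. the insert ring is round the capped spindle, seated in the table recess (horizontal distance between ring_mid and opening below 0.005 m and z of ring_mid in the frame of opening below 0.0065 m and angle between ring_mid's own z axis and vertical below 0.05 rad), for 0.2 s.
2. the cap of the sander's spindle is unscrewed and lifted off while the ring stays seated (all of step 1 and ((horizontal distance between spindle_a_top and opening below 0.05 m and z of cap_a_mid in the frame of spindle_a_top above 0.023 m) or (horizontal distance between spindle_b_top and opening below 0.05 m and z of cap_b_mid in the frame of spindle_b_top above 0.023 m))), for 0.1 s.
At the end, for the whole second after the job is handed in: The ring is seated (axis within 5 mm of the opening's, within 2.5 mm of full depth, level within 3 degrees); the cap of the sander's spindle is held at rest in the fingers (over 1 N), at least 45 mm above where it sat, touching neither sander, ring nor spindle (all of step 1 and ((horizontal distance between spindle_a_top and opening below 0.05 m and z of cap_a_mid in the frame of spindle_a_top above 0.038 m and contact force between the fingers and cap_a above 1 N and contact force between cap_a and sander below 0.05 N and contact force between cap_a and insert_ring below 0.05 N and contact force between cap_a and spindle_a below 0.05 N and linear speed of cap_a below 0.02 m/s) or (horizontal distance between spindle_b_top and opening below 0.05 m and z of cap_b_mid in the frame of spindle_b_top above 0.038 m and contact force between the fingers and cap_b above 1 N and contact force between cap_b and sander below 0.05 N and contact force between cap_b and insert_ring below 0.05 N and contact force between cap_b and spindle_b below 0.05 N and linear speed of cap_b below 0.02 m/s))); the arm keeps its last pose, push and grip.
It fails at once if a cap comes off while the table opening is not closed by the ring (distance of any of cap_a_mid, cap_b_mid from where it was at the start of the episode above 0.02 m and horizontal distance between ring_mid and opening above 0.01 m).
It fails at once if the spare spindle's cap is disturbed (moved over 15 mm) ((horizontal distance between spindle_a_top and opening above 0.05 m and distance of cap_a_mid from where it was at the start of the episode above 0.015 m) or (horizontal distance between spindle_b_top and opening above 0.05 m and distance of cap_b_mid from where it was at the start of the episode above 0.015 m)).
It fails at once if a bystander is pushed away (over 30 mm) (distance of any of nail_tin, sanding_block, folding_rule from where it was at the start of the episode above 0.03 m).
It also fails if it takes over 48 s, if anything falls off the work surface, if the arm or the gripper's body presses on something with over 40 N, if the wrist force passes 120 N, or if a joint passes its speed limit or range.

### The arm

A 6-joint arm with a two-finger parallel gripper is mounted at the origin on a cart in front of the work surface, level with it; the furniture and walls round the work are solid. World frame = base frame: x ahead of the robot, y to its left, z up, the work surface at z = 0. Lengths are in m, angles in rad, forces in N, time in s.
With the tool pointing down it reaches from about 0.375 to 0.975 m from the base axis. Payload 3.8 kg.
Tool frame: the origin (TCP) lies between the finger pads; the fingertips stand 17 mm ahead of it and the grasp point (between the pads) lies 2 mm behind it; z points along the fingers, y is the line along which they close (so a half turn about z gives the same grasp; the last joint's range is limited). The gripper opens to 85 mm and grips with 20 to 120 N. Pads are 22 mm wide; open, the fingers measure 114 mm over their backs; the gripper's body (76 mm by 85 mm) begins 54 mm behind the grasp point. The pads swing forward as they close: fully open they stand 13 mm farther back than shut.
Start: joints at [-0.037, 0.264, 1.604, -0, 1.274, -0.037], TCP at [0.675, -0, 0.248] pointing down, gripper open.
Joint ranges: [-2.63, 2.63], [-0.94, 2.18], [0.31, 2.57], [-1.31, 4.45], [0, 2.66], [-2.55, 2.55]. Speed limits (rad/s): [2.57, 2.57, 3.14, 3.14, 3.14, 3.14].

### API

Orientations are given as a rotation vector (axis times angle).
In Python, from workcell import bot gives the robot as it stands.
- The arm moves only by the tool play_rows, never from a script. Its argument "steps" is one flat list of numbers, 4 for each row, row after row: the shift along the tool's x, y, z in m, then the turn about the tool's z in rad. A call has 1 to 10 rows; each row is the pose to reach, as a shift and turn from the pose commanded when the call began, along the tool's axes at that moment; what a row does not reach only later rows make up. A row lasts 1/8 s, in which the tool goes at most 62.5 mm and 10.7 degrees, less where a joint would pass 70% of its speed; a pose out of reach is approached as far as the arm can. A call with a gripper value outside its range is refused whole. "jaw" is the closure in counts, from 0 (fully open) to 255 (shut), set as the call begins (left out, the last holds). The fingers move at their own pace and stop on an object; "grip_force" is the grip in N (left out, the last holds). Time passes only in rows, so rows that repeat a pose let the fingers close. It gives the time, the measured TCP pose, the force, the opening and the grip force at its end, in the units of the state.
- bot.read_state(): the state, without advancing time (a new reading comes with each control period).
- bot.read_camera(name): name is "scene" or "side" or "wrist"; returns a dict with "pixels" (384x512x3 uint8, blue, green, red), "mtx" (3x3 intrinsics, pixels), "R" (3x3) and "t" (3): a world point X has camera coordinates R X + t. Camera axes: x right, y down, z forward; pixel columns grow to the right and rows downward; lengths in m; the calibration is good to about 2 mm. A picture is of the moment at which its call begins. There is no depth.
- bot.finish_job(): hands the job in; it is judged then, once.
The state is a dict: "time": time; "q": joint angles; "joint_vel": joint speeds; "joint_torque": joint torques, N m; "tool_pos": TCP position; "tcp_rot": TCP orientation; "wrist_force": force on the tool from outside, world axes, zero at the start; "torque": the same for the moment, N m; "width": opening from 0.0 (shut) to 1.0 (fully open); "grip_force": force on a finger pad.
Only numpy, scipy, OpenCV 4.12 (cv2) and the standard library are available. Lean on these libraries where they do the work, as an engineer would, in place of code of your own. Each camera call takes 0.05 s, during which the arm holds its last target. There are 200 camera calls.

## Working session

There is one attempt and no reset: what is moved stays moved. The work goes in short steps, Python scripts to look and compute and a tool call to move; the robot and the scene stay as the last step left them, time stands still between calls to the robot, and variables do not carry over. Pictures are saved under pics/ and viewed, at most 10 in all, crops included, and the job is handed in when it is done.

Besides the shell and the picture viewer there is one more tool, called after "Request:" by a JSON object that holds its "name" and its "arguments", one argument or row to a line. play_rows: Moves the arm, as the interface text tells. Its arguments: {"type":"object","properties":{"steps":{"type":"array"},"jaw":{"type":"number"},"grip_force":{"type":"number"}},"required":["steps"]}

```bash
mkdir -p pics; cat > h.py <<'E'
import numpy as np, cv2
from workcell import bot
def ray(c,u,v,z):
    K,R,t=c["mtx"],np.array(c["R"]),np.array(c["t"])
    d=R.T@np.linalg.inv(K)@np.array([u,v,1.]); o=-R.T@t
    return o+d*(z-o[2])/d[2]
def proj(c,X):
    p=np.array(c["mtx"])@(np.array(c["R"])@np.array(X,float)+np.array(c["t"])); return p[:2]/p[2]
E
python3 - <<'E'
from h import *
s=bot.read_state(); print(s)
a=[]
for n in("scene","side"):
    c=bot.read_camera(n); np.save(f"{n}.npy",c,allow_pickle=True)
    cv2.imwrite(f"pics/{n}0.png",cv2.resize(np.array(c["pixels"]),(800,600)));print(n,-np.array(c["R"]).T@c["t"])
E
```

```text
{'time': 0.0, 'q': array([-3.68837045e-02,  2.64744874e-01,  1.60539295e+00, -7.85184595e-06,
        1.27374539e+00, -3.69251067e-02]), 'joint_vel': array([-7.96327420e-04,  2.68770740e-05, -1.24438925e-03, -3.25804082e-04,
        1.59024981e-04,  1.17656986e-03]), 'joint_torque': array([ 6.10465631e-04, -5.15121067e+01, -3.67308676e+01, -4.07824507e-05,
        1.31324201e-02,  1.46811578e-05]), 'tool_pos': array([6.74282545e-01, 3.31400169e-05, 2.46957367e-01]), 'tcp_rot': array([-2.22020912, -2.22030617,  0.0024559 ]), 'wrist_force': array([-0.0158893 ,  0.14458082,  0.82730413]), 'torque': array([ 0.00126981, -0.03065962,  0.02429206]), 'grip_force': 0.0, 'width': 1.0017396551372448}
scene [-0.03108319 -0.79793763  0.85959504]
side [0.61222977 0.95156315 0.8189082 ]
```

View pics/scene0.png

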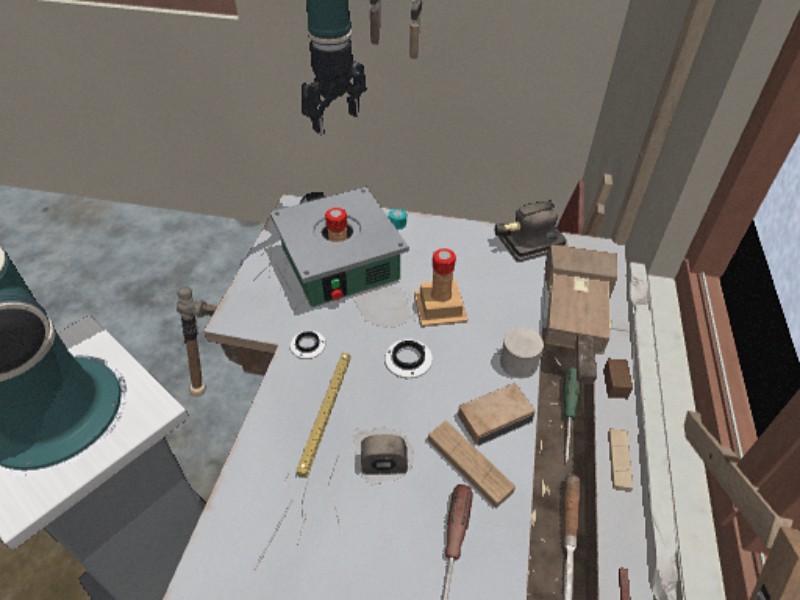

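View pics/side0.png

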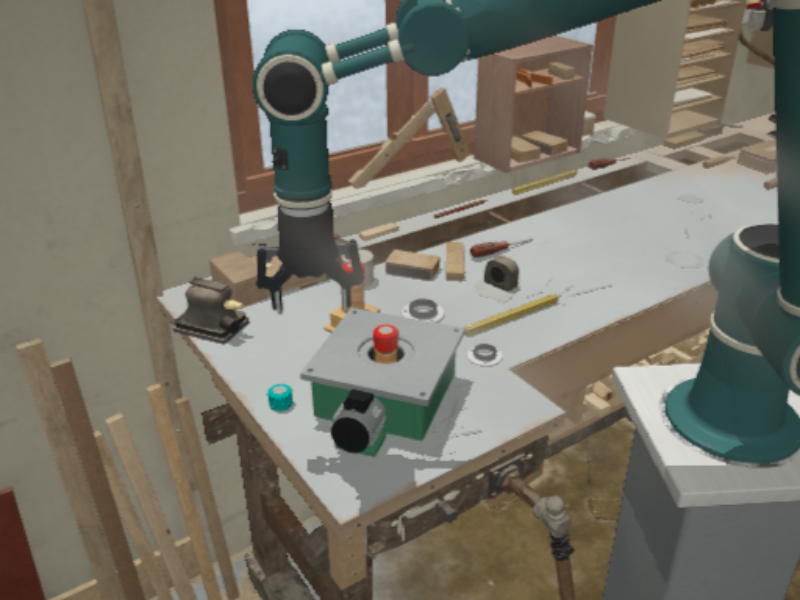

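Scene view (800x600): the sander with its red cap is at (336,218), the spare spindle at (443,262) and the turquoise decoy at (398,218). There are two rings, a small one at (308,343) and a large one at (408,357). The side view shows the same, with rings at (485,353) and (423,308). I'll measure these by mask and ray and take a crop of the rings.

```bash
python3 - <<'E'
from h import *
C={n:np.load(f"{n}.npy",allow_pickle=True).item() for n in("scene","side")}
def comps(m,mn):
    n,l,st,ce=cv2.connectedComponentsWithStats(m.astype(np.uint8)); return [(l==i,st[i],ce[i]) for i in range(1,n) if st[i][4]>=mn]
for n,c in C.items():
    im=np.array(c["pixels"]); hsv=cv2.cvtColor(im,cv2.COLOR_BGR2HSV); H,S,V=cv2.split(hsv)
    for m,st,ce in comps(((H<6)|(H>174))&(S>170)&(V>110),60):
        print(n,"red",st,ce.round(1),"at z.123:",ray(c,*ce,.123).round(3),"z.117?",ray(c,*ce,.117).round(3))
# rings: dark collar
    boxes={"scene":[(175,205,225,240),(235,205,290,250)],"side":[(290,212,330,242),(250,185,292,212)]}[n]
    for (x0,y0,x1,y1) in boxes:
        m=np.zeros(V.shape,bool); m[y0:y1,x0:x1]=V[y0:y1,x0:x1]<95
        cs=comps(m,40)
        for mm,st,ce in cs:
            cn,_=cv2.findContours(mm.astype(np.uint8),cv2.RETR_EXTERNAL,cv2.CHAIN_APPROX_NONE)
            p=cn[0][:,0].astype(float); w=np.array([ray(c,*q,.020)[:2] for q in p])
            (cx,cy),r=cv2.minEnclosingCircle(w.astype(np.float32)); print(n,"ring",st,ce.round(1),"c",round(cx,3),round(cy,3),"d",round(2*r,3))
# table opening guess: green
c=C["scene"]; im=np.array(c["pixels"])
a=cv2.resize(im[195:255,165:305],None,fx=5,fy=5,interpolation=cv2.INTER_CUBIC); cv2.imwrite("pics/rings.png",a)
E
```

```text
scene red [208 133  14  15  79] [215.4 139.2] at z.123: [ 0.569 -0.1    0.123] z.117? [ 0.574 -0.094  0.117]
scene red [277 159  14  16  84] [284.3 165.7] at z.123: [ 0.617 -0.329  0.123] z.117? [ 0.623 -0.326  0.117]
scene ring [189 212  15  14  95] [196.1 218. ] c 0.371 -0.217 d 0.049
scene ring [251 218  21  18 179] [261.1 226.5] c 0.472 -0.371 d 0.063
side red [239 209  15  16 153] [245.5 217.9] at z.123: [ 0.564 -0.095  0.123] z.117? [ 0.564 -0.104  0.117]
```

View pics/rings.png

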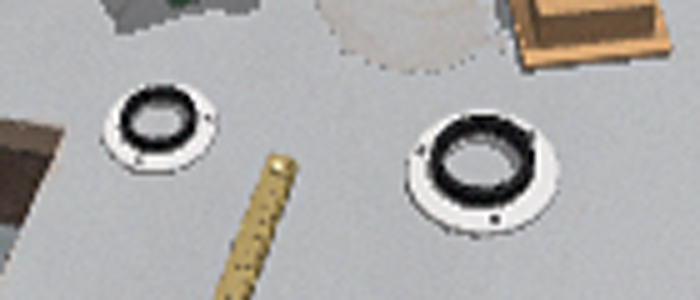

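The large ring is at scene (408,357) and its collar measures 63 mm against 58 nominal. The small one at (308,343) measures 49 mm. So the target is the large ring at about (0.472,-0.371). The sander's spindle is at about (0.567,-0.098). I'll move above the ring and look with the wrist camera.

Request:
{"name": "play_rows", "arguments": {
  "steps": [-0.05,-0.03,0,0,-0.1,-0.055,0,0,-0.15,-0.082,0.01,0,-0.2,-0.11,0.02,0,-0.25,-0.137,0.03,0,-0.3,-0.165,0.04,0,-0.35,-0.19,0.05,0,-0.371,-0.203,0.06,0,-0.371,-0.203,0.06,0,-0.371,-0.203,0.06,0],
  "jaw": 0,
  "grip_force": 40
}}

```text
time: 1.35
tool_pos: [0.4721, -0.3705, 0.1881]
tcp_rot: [-2.221, -2.221, -0.001]
wrist_force: [0.3, 1.0, 0.4]
width: 1.0
grip_force: 0.0
```

```bash
python3 - <<'E'
from h import *
s=bot.read_state(); print(s["time"],s["tool_pos"],s["tcp_rot"],s["q"])
c=bot.read_camera("wrist"); np.save("w1.npy",c,allow_pickle=True)
print(-np.array(c["R"]).T@c["t"], proj(c,[.472,-.371,.02]), c["R"])
cv2.imwrite("pics/w1.png",np.array(c["pixels"]))
E
```

```text
1.35 [ 0.4721439  -0.37050383  0.18810804] [-2.22124895e+00 -2.22080122e+00 -7.61849124e-04] [-7.07151119e-01  1.68651762e-01  1.83296754e+00  5.82813313e-04
  1.14052239e+00 -7.07192779e-01]
[ 0.47223297 -0.29449294  0.31618895] [251.6722722  176.08768439] [[ 9.99999748e-01 -1.71217376e-04 -6.88309839e-04]
 [ 4.28311237e-05 -9.54079300e-01  2.99554148e-01]
 [-7.07991045e-04 -2.99554102e-01 -9.54079053e-01]]
```

View pics/w1.png

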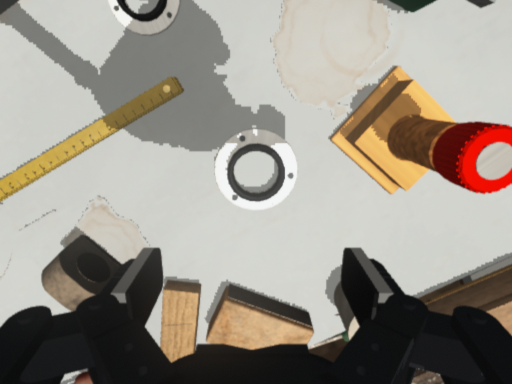

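The wrist view shows the large ring at (256,170), with the spare spindle at the right (490,165) and the small ring at the top (147,10). I'll measure the flange and collar precisely.

```bash
cat >> h.py <<'E'
def circ(c,mask,z):
    "largest blob of mask -> outer contour cast on plane z -> (centre, axes)"
    cn,_=cv2.findContours(mask.astype(np.uint8),cv2.RETR_EXTERNAL,cv2.CHAIN_APPROX_NONE)
    p=max(cn,key=cv2.contourArea)[:,0]; w=np.array([ray(c,*q,z)[:2] for q in cv2.convexHull(p)[:,0]]).astype(np.float32)
    return cv2.fitEllipse(w*1000)[:2]
E
python3 - <<'E'
from h import *
c=np.load("w1.npy",allow_pickle=True).item(); V=cv2.cvtColor(np.array(c["pixels"]),cv2.COLOR_BGR2GRAY)
b=np.zeros(V.shape,bool); b[118:222,200:312]=1
print("flange",circ(c,b&(V>222),.006)); 
b[:]=0; b[140:205,222:290]=1
print("collar",circ(c,b&(V<80),.020))
E
```

```text
flange ((476.1743469238281, -369.671630859375), (84.52074432373047, 85.11798095703125))
collar ((475.8240661621094, -367.4808044433594), (55.09556198120117, 57.11817932128906))
```

Request:
{"name": "play_rows", "arguments": {
  "steps": [0.001,0.004,0.05,0,0.001,0.004,0.1,0,0.001,0.004,0.13,0,0.001,0.004,0.145,0,0.001,0.004,0.15,0,0.001,0.004,0.155,0,0.001,0.004,0.155,0,0.001,0.004,0.155,0],
  "jaw": 54
}}

```text
time: 2.4
tool_pos: [0.4766, -0.3706, 0.0343]
tcp_rot: [2.22, 2.22, 0.0]
wrist_force: [0.3, -0.3, 0.5]
width: 0.789
grip_force: 0.0
```

```bash
python3 - <<'E'
from h import *
s=bot.read_state(); print(s["time"],s["tool_pos"],s["wrist_force"],s["width"])
c=bot.read_camera("side"); im=np.array(c["pixels"]); u,v=proj(c,[.476,-.37,.02]).astype(int);print(u,v)
a=cv2.resize(im[v-50:v+30,u-50:u+50],None,fx=4,fy=4); 
c=bot.read_camera("wrist"); b=np.array(c["pixels"]); b=cv2.resize(b,(427,320))
cv2.imwrite("pics/d1.png",np.hstack([a[:320],b[:, :400]]))
E
```

```text
2.4 [ 0.47658536 -0.37056614  0.03433829] [ 0.29893412 -0.30931899  0.54076153] 0.7892385777078211
269 195
```

View pics/d1.png

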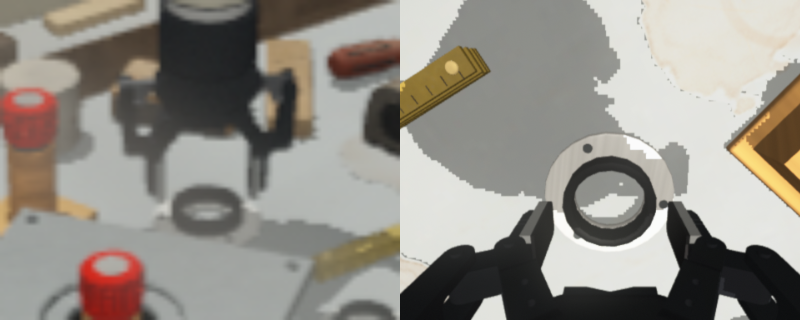

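The wrist view shows the fingers straddling the collar, about centred, with the tips still above the flange. I'll lower them gently to contact.

Request:
{"name": "play_rows", "arguments": {
  "steps": [0.001,0,0.003,0,0.001,0,0.006,0,0.001,0,0.008,0,0.001,0,0.01,0,0.001,0,0.01,0]
}}

```text
time: 3.12
tool_pos: [0.4758, -0.3689, 0.0229]
tcp_rot: [-2.221, -2.221, 0.0]
wrist_force: [-0.4, 0.3, -0.1]
width: 0.785
grip_force: 0.0
```

Request:
{"name": "play_rows", "arguments": {
  "steps": [0,0,0.002,0,0,0,0.003,0,0,0,0.004,0,0,0,0.004,0]
}}

```text
time: 3.62
tool_pos: [0.4759, -0.369, 0.0192]
tcp_rot: [-2.221, -2.221, 0.0]
wrist_force: [0.7, 0.5, -1.0]
width: 0.786
grip_force: 0.0
```

Now close on the collar.

Request:
{"name": "play_rows", "arguments": {
  "steps": [0,0,0,0,0,0,0,0,0,0,0,0,0,0,0,0,0,0,0,0],
  "jaw": 255,
  "grip_force": 40
}}

```text
time: 4.25
tool_pos: [0.4764, -0.3693, 0.0199]
tcp_rot: [2.221, 2.221, 0.0]
wrist_force: [-0.1, 0.1, 5.9]
width: 0.657
grip_force: 43.2
```

Request:
{"name": "play_rows", "arguments": {
  "steps": [0,0,-0.02,0,0,0,-0.06,0,0,0,-0.11,0,0,0,-0.16,0,0,0,-0.2,0,0.04,0.02,-0.22,0,0.09,0.045,-0.23,0,0.14,0.07,-0.23,0,0.175,0.085,-0.23,0,0.189,0.091,-0.23,0]
}}

```text
time: 5.5
tool_pos: [0.5672, -0.1778, 0.2495]
tcp_rot: [-2.218, -2.224, 0.0]
wrist_force: [-0.0, 0.5, -2.0]
width: 0.655
grip_force: 43.3
```

Request:
{"name": "play_rows", "arguments": {
  "steps": [0,0,0,0,0,0,0,0]
}}

```text
time: 5.75
tool_pos: [0.5664, -0.1811, 0.2492]
tcp_rot: [-2.222, -2.221, 0.001]
wrist_force: [0.1, -0.7, -2.6]
width: 0.657
grip_force: 43.3
```

```bash
python3 - <<'E'
from h import *
s=bot.read_state(); print(s["time"],s["tool_pos"],s["wrist_force"],s["width"])
c=bot.read_camera("wrist"); np.save("w2.npy",c,allow_pickle=True)
print(proj(c,[.567,-.098,.138]),proj(c,[.567,-.098,.1]))
cv2.imwrite("pics/w2.png",np.array(c["pixels"]))
E
```

```text
5.75 [ 0.56642324 -0.18106854  0.24921617] [ 0.13488281 -0.69835185 -2.56764007] 0.6570992119392354
[252.57701295  84.80257492] [252.5076601   86.16702887]
```

View pics/w2.png

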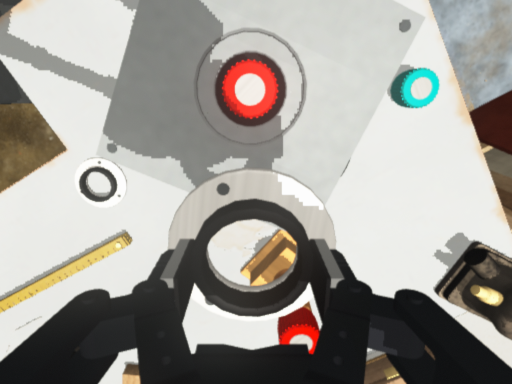

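The wrist view shows the sander's cap at (250,89), the dark hole around it and the recess circle of radius about 55 px. The held ring is at (252,255). I'll compute the cap and hole centre and the offset of the held ring.

```bash
python3 - <<'E'
from h import *
c=np.load("w2.npy",allow_pickle=True).item(); im=np.array(c["pixels"]); V=cv2.cvtColor(im,cv2.COLOR_BGR2GRAY); H,S,_=cv2.split(cv2.cvtColor(im,cv2.COLOR_BGR2HSV))
b=np.zeros(V.shape,bool); b[25:150,190:312]=1
red=b&(S>150)&((H<8)|(H>172)); print("cap",circ(c,red,.133))
b[:]=0; b[45:132,205:295]=1
print("hole",circ(c,b&((V<70)|red),.094))
# recess edge: radial profile, strongest gradient 50..60 px
cx,cy=proj(c,[.567,-.098,.1]); g=cv2.GaussianBlur(V,(3,3),0).astype(float)
pts=[]
x0,y0=circ(c,red,.133)[0]
for a in np.linspace(0,2*np.pi,120,endpoint=False):
    r=np.arange(41,51,.25)/1000; P=np.array([proj(c,[x0/1e3+q*np.cos(a),y0/1e3+q*np.sin(a),.1]) for q in r]).astype(np.float32)
    v=cv2.remap(g.astype(np.float32),P[:,0].reshape(1,-1),P[:,1].reshape(1,-1),1)[0]
    i=np.argmin(v); 
    if np.median(v)-v[i]>12: pts.append([x0+1e3*r[i]*np.cos(a),y0+1e3*r[i]*np.sin(a)])
print("recess",len(pts),cv2.fitEllipse(np.float32(pts))[:2])
for u in (246,252,258): print(u,V[190:330:1,u].tolist())
print("flange top pred",[proj(c,[.5664,-.181+d,z]).round(1) for d,z in((.043,.2353),(.029,.2493),(.023,.2493),(-.023,.2493),(-.023,.2293),(.023,.2293))])
E
```

```text
cap ((564.7836303710938, -101.0364761352539), (42.43147277832031, 42.780517578125))
hole ((564.518798828125, -101.24649810791016), (59.72136306762695, 59.990760803222656))
recess 96 ((564.572265625, -100.92201232910156), (91.37520599365234, 92.24820709228516))
246 [195, 196, 196, 196, 196, 196, 195, 196, 192, 142, 67, 53, 53, 53, 53, 53, 53, 53, 53, 57, 60, 60, 59, 57, 56, 56, 55, 55, 57, 96, 194, 232, 234, 234, 233, 231, 230, 228, 229, 231, 232, 233, 233, 232, 232, 230, 231, 231, 231, 231, 231, 231, 229, 228, 231, 234, 233, 229, 225, 229, 232, 230, 230, 230, 230, 231, 234, 235, 235, 235, 232, 204, 163, 142, 119, 119, 151, 163, 166, 196, 214, 217, 220, 223, 224, 224, 225, 227, 231, 234, 234, 234, 234, 234, 230, 188, 132, 132, 143, 150, 162, 127, 59, 47, 46, 47, 46, 47, 46, 47, 46, 46, 45, 46, 46, 46, 47, 51, 65, 72, 70, 66, 62, 58, 55, 79, 196, 248, 253, 253, 250, 242, 236, 235, 235, 235, 235, 235, 235, 235]
252 [199, 199, 199, 200, 199, 198, 199, 195, 158, 91, 56, 53, 53, 54, 54, 53, 53, 54, 56, 59, 60, 59, 58, 58, 56, 56, 55, 55, 78, 179, 228, 233, 233, 234, 234, 234, 232, 230, 228
[... 578 characters left out ...]
 59, 58, 56, 56, 56, 60, 104, 191, 230, 233, 233, 233, 234, 233, 232, 228, 226, 225, 229, 233, 226, 227, 236, 234, 230, 228, 208, 184, 184, 173, 160, 158, 158, 158, 158, 159, 157, 147, 125, 109, 118, 134, 144, 146, 145, 143, 143, 144, 143, 140, 128, 108, 93, 89, 88, 88, 89, 89, 89, 88, 89, 90, 100, 143, 194, 217, 220, 218, 217, 217, 217, 209, 172, 129, 134, 145, 155, 169, 133, 62, 45, 44, 43, 43, 43, 43, 43, 42, 43, 43, 43, 43, 42, 43, 45, 57, 65, 65, 64, 60, 57, 52, 62, 145, 240, 253, 253, 248, 238, 236, 236, 236, 235, 236, 236, 236, 236]
flange top pred [array([251.6, 168.3]), array([251.6, 206.5]), array([251.6, 219.1]), array([251.7, 305.8]), array([251.7, 282.2]), array([251.7, 204. ])]
```

Recess, hole and cap agree at (0.5646,-0.1010), with diameters 92, 60 and 42 mm. The held ring is centred on the TCP to within about 1 mm. I'll move over the spindle and go down to just above the cap.

Request:
{"name": "play_rows", "arguments": {
  "steps": [0.03,-0.001,0,0,0.06,-0.002,0,0,0.08,-0.002,0,0,0.08,-0.002,0.02,0,0.08,-0.002,0.05,0,0.08,-0.002,0.075,0,0.08,-0.002,0.085,0,0.08,-0.002,0.085,0,0.08,-0.002,0.085,0]
}}

```text
time: 6.92
tool_pos: [0.5658, -0.1005, 0.1653]
tcp_rot: [2.221, 2.22, 0.001]
wrist_force: [0.3, -1.1, -1.7]
width: 0.663
grip_force: 43.3
```

```bash
python3 - <<'E'
from h import *
s=bot.read_state(); print(s["time"],s["tool_pos"],s["tcp_rot"],s["wrist_force"],s["width"])
c=bot.read_camera("wrist"); np.save("w3.npy",c,allow_pickle=True); im=np.array(c["pixels"])
T=s["tool_pos"]; print("cap ctr pred from recess",proj(c,[.5646,-.101,.138]),"ring top ctr pred",proj(c,[T[0],T[1],T[2]]))
cv2.imwrite("pics/w3.png",im)
E
```

```text
6.925 [ 0.5658203  -0.100532    0.16530543] [2.22066479e+00 2.21989178e+00 1.38094022e-03] [ 0.33486696 -1.13796431 -1.73967666] 0.6629422726842052
cap ctr pred from recess [249.43623638 239.48672029] ring top ctr pred [251.69371217 264.59050966]
```

View pics/w3.png

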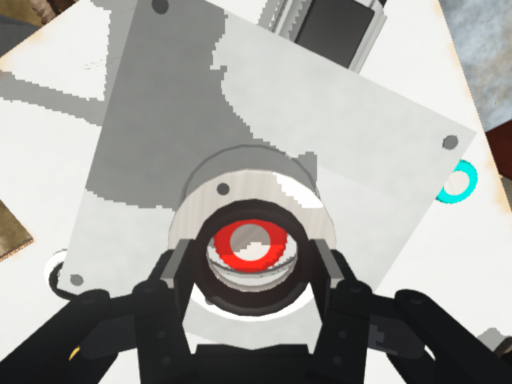

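The cap shows inside the bore at about (250,242), with the bore centred at about (252,260). I'll check the cap's white top disc for the residual offset.

```bash
python3 - <<'E'
from h import *
c=np.load("w3.npy",allow_pickle=True).item(); im=np.array(c["pixels"]); H,S,V=cv2.split(cv2.cvtColor(im,cv2.COLOR_BGR2HSV))
red=(S>150)&((H<8)|(H>172)); red[:200]=0; red[300:]=0; red[:,:200]=0; red[:,310:]=0
cn,h=cv2.findContours(red.astype(np.uint8),cv2.RETR_CCOMP,cv2.CHAIN_APPROX_NONE)
for k,hh in zip(cn,h[0]):
    if hh[3]>=0 and cv2.contourArea(k)>200:
        w=np.array([ray(c,*q,.138)[:2]*1000 for q in k[:,0]],np.float32); print("disc",cv2.fitEllipse(w)[:2])
ys,xs=np.nonzero(red); print(xs.min(),xs.max(),ys.min(),ys.max())
g=cv2.cvtColor(im,cv2.COLOR_BGR2GRAY)
for r in (255,262): print(r,g[r,185:225].tolist(),g[r,280:320].tolist())
E
```

```text
disc ((564.7894897460938, -102.69750213623047), (23.21114158630371, 23.718303680419922))
213 286 219 272
255 [48, 47, 45, 46, 45, 45, 45, 46, 45, 46, 46, 47, 47, 47, 46, 46, 45, 45, 43, 42, 53, 107, 129, 143, 203, 218, 220, 218, 218, 218, 218, 218, 215, 189, 121, 84, 88, 99, 102, 102] [85, 100, 134, 189, 215, 222, 221, 221, 221, 219, 218, 219, 219, 212, 155, 120, 114, 73, 43, 37, 37, 38, 40, 41, 41, 40, 41, 39, 40, 39, 40, 39, 39, 37, 36, 37, 36, 37, 38, 38]
262 [44, 44, 44, 44, 43, 43, 45, 44, 45, 45, 46, 45, 45, 45, 46, 44, 44, 42, 41, 41, 41, 40, 52, 103, 130, 125, 104, 93, 96, 105, 114, 134, 187, 210, 214, 218, 219, 214, 167, 120] [218, 217, 211, 159, 130, 116, 102, 90, 87, 91, 116, 139, 145, 127, 123, 115, 65, 38, 35, 36, 34, 35, 38, 39, 38, 38, 38, 37, 37, 36, 36, 37, 36, 34, 33, 34, 33, 32, 33, 33]
```

Request:
{"name": "play_rows", "arguments": {
  "steps": [-0.0015,-0.001,0,0,-0.0015,-0.001,0.01,0,-0.0015,-0.001,0.02,0,-0.0015,-0.001,0.028,0,-0.0015,-0.001,0.036,0,-0.0015,-0.001,0.041,0,-0.0015,-0.001,0.041,0]
}}

```text
time: 7.85
tool_pos: [0.5636, -0.1014, 0.1226]
tcp_rot: [-2.221, -2.221, 0.001]
wrist_force: [-0.5, -0.4, -2.0]
width: 0.656
grip_force: 43.3
```

Free so far, with the ring's underside about 3 mm above the table. I'll go on into the recess.

Request:
{"name": "play_rows", "arguments": {
  "steps": [0,0,0.003,0,0,0,0.005,0,0,0,0.007,0,0,0,0.009,0,0,0,0.01,0,0,0,0.01,0]
}}

```text
time: 8.6
tool_pos: [0.564, -0.1015, 0.1138]
tcp_rot: [2.221, 2.221, -0.0]
wrist_force: [-3.1, -0.5, 4.2]
width: 0.659
grip_force: 43.8
```

It reached seated height (0.1138) with about 6 N of contact. Release and check.

Request:
{"name": "play_rows", "arguments": {
  "steps": [0,0,0,0,0,0,0,0,0,0,-0.002,0,0,0,-0.01,0,0,0,-0.03,0,0,0,-0.06,0,-0.02,0,-0.09,0,-0.04,0,-0.1,0,-0.05,0,-0.1,0,-0.05,0,-0.1,0],
  "jaw": 40
}}

```text
time: 9.85
tool_pos: [0.5631, -0.1521, 0.212]
tcp_rot: [-2.222, -2.218, 0.001]
wrist_force: [-0.3, 0.1, -0.1]
width: 0.842
grip_force: 0.0
```

```bash
python3 - <<'E'
from h import *
s=bot.read_state(); print(s["time"],s["tool_pos"],s["wrist_force"],s["width"],s["q"])
c=bot.read_camera("wrist"); np.save("w4.npy",c,allow_pickle=True); im=np.array(c["pixels"])
print(proj(c,[.5646,-.101,.114]))
cv2.imwrite("pics/w4.png",im)
E
```

```text
9.85 [ 0.56310994 -0.15208402  0.21196657] [-0.32247172  0.08580854 -0.09243793] 0.8424650765328271 [-3.06580524e-01  1.18917607e-01  1.84371594e+00  1.77422414e-04
  1.18120628e+00 -3.05002098e-01]
[253.99175678 131.24390569]
```

View pics/w4.png

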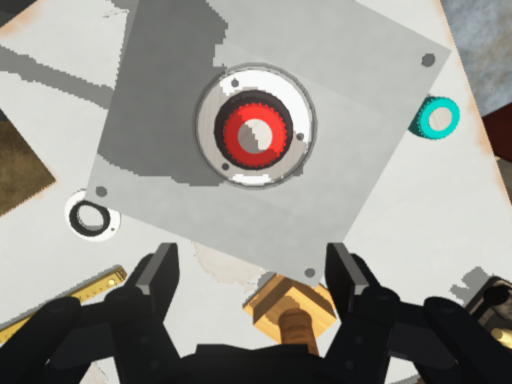

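The wrist view shows the ring seated concentric in the recess at (255,126), with an even gap all round. The cap's top disc is at (255,136).

```bash
python3 - <<'E'
from h import *
c=np.load("w4.npy",allow_pickle=True).item(); im=np.array(c["pixels"]); g=cv2.cvtColor(im,cv2.COLOR_BGR2GRAY); H,S,V=cv2.split(cv2.cvtColor(im,cv2.COLOR_BGR2HSV))
red=(S>150)&((H<8)|(H>172)); red[:80]=0; red[190:]=0; red[:,:200]=0; red[:,310:]=0
cn,h=cv2.findContours(red.astype(np.uint8),cv2.RETR_CCOMP,cv2.CHAIN_APPROX_NONE)
for k,hh in zip(cn,h[0]):
    if cv2.contourArea(k)>200:
        w=np.array([ray(c,*q,.138)[:2]*1000 for q in k[:,0]],np.float32); print("disc" if hh[3]>=0 else "outer",cv2.fitEllipse(w)[:2])
b=np.zeros(g.shape,bool); b[80:180,205:305]=1
print("collar",circ(c,b&((g<75)|red),.112))
E
```

```text
outer ((564.8333129882812, -101.01301574707031), (40.10548400878906, 40.315982818603516))
disc ((564.9335327148438, -101.5246810913086), (23.374786376953125, 23.539623260498047))
collar ((563.3225708007812, -101.7589111328125), (54.785316467285156, 57.444393157958984))
```

Cap at (0.5648,-0.1013). Ring collar at (0.5633,-0.1017), within tolerance. Now go over the cap and down, with the tips kept above the collar.

Request:
{"name": "play_rows", "arguments": {
  "steps": [0.03,0.001,0,0,0.05,0.001,0,0,0.05,0.001,0.03,0,0.05,0.001,0.06,0,0.05,0.001,0.074,0,0.05,0.001,0.079,0,0.05,0.001,0.079,0,0.05,0.001,0.079,0],
  "jaw": 70
}}

```text
time: 10.9
tool_pos: [0.566, -0.1017, 0.1356]
tcp_rot: [2.22, 2.22, 0.002]
wrist_force: [-0.6, -0.2, 0.1]
width: 0.726
grip_force: 0.0
```

Request:
{"name": "play_rows", "arguments": {
  "steps": [0,0,0,0,0,0,0,0,0,0,0,0,0,0,0,0,0,0,0,0,0,0,0,0],
  "jaw": 255,
  "grip_force": 40
}}

```text
time: 11.65
tool_pos: [0.5657, -0.1017, 0.1355]
tcp_rot: [2.22, 2.22, 0.001]
wrist_force: [-0.9, 0.3, 5.7]
width: 0.458
grip_force: 40.4
```

The cap is gripped (39 mm). Try anticlockwise seen from above first, which is a negative turn about the downward tool z.

Request:
{"name": "play_rows", "arguments": {
  "steps": [0,0,0,-0.09,0,0,0,-0.18,0,0,0,-0.27,0,0,0,-0.36,0,0,0,-0.36]
}}

```text
time: 12.28
tool_pos: [0.566, -0.1012, 0.1355]
tcp_rot: [1.786, 2.582, 0.002]
wrist_force: [0.2, 1.2, 6.6]
width: 0.451
grip_force: 40.4
```

```bash
python3 - <<'E'
from h import *
s=bot.read_state(); print(s["time"],s["tool_pos"],s["tcp_rot"],s["wrist_force"],s["torque"],s["width"],s["q"],s["joint_torque"][5])
c=bot.read_camera("wrist"); np.save("w5.npy",c,allow_pickle=True)
E
```

```text
12.275 [ 0.56597749 -0.10124049  0.135506  ] [1.78616446e+00 2.58233093e+00 2.49320751e-03] [0.23317771 1.24177604 6.64264413] [0.26497006 0.08243114 0.01052348] 0.4508503914979135 [-2.20803136e-01  1.71610829e-01  1.93459213e+00  9.64794883e-04
  1.03320326e+00 -5.81842836e-01] -0.2239389019086957
```

The turn torque is about 0 after 20°, past the 15° stop, so this way loosens. I'll continue to a quarter turn.

Request:
{"name": "play_rows", "arguments": {
  "steps": [0,0,0,-0.15,0,0,0,-0.3,0,0,0,-0.45,0,0,0,-0.6,0,0,0,-0.75,0,0,0,-0.9,0,0,0,-1.05,0,0,0,-1.2,0,0,0,-1.2,0,0,0,-1.2]
}}

```text
time: 13.58
tool_pos: [0.5657, -0.1015, 0.1355]
tcp_rot: [0.017, 3.14, -0.0]
wrist_force: [-1.2, -0.6, 6.0]
width: 0.455
grip_force: 40.4
```

```bash
python3 - <<'E'
from h import *
s=bot.read_state(); print(s["time"],s["tool_pos"],s["wrist_force"],s["torque"],s["width"],s["q"][5],s["joint_torque"][5])
E
```

```text
13.575 [ 0.56573958 -0.10153423  0.13545912] [-1.20412553 -0.56899562  6.01594701] [ 0.08981722  0.12871299 -0.00583161] 0.4551462237137374 -1.7811963809353675 0.002983418817166239
```

Low torque throughout. Try a slow lift, watching the force.

Request:
{"name": "play_rows", "arguments": {
  "steps": [0,0,-0.002,0,0,0,-0.004,0,0,0,-0.006,0,0,0,-0.006,0]
}}

```text
time: 14.08
tool_pos: [0.5649, -0.1015, 0.1402]
tcp_rot: [-0.017, -3.141, 0.0]
wrist_force: [0.6, -0.5, -1.8]
width: 0.456
grip_force: 40.3
```

Request:
{"name": "play_rows", "arguments": {
  "steps": [0,0,-0.006,0,0,0,-0.014,0,0,0,-0.024,0,0,0,-0.036,0,0,0,-0.048,0,0,0,-0.058,0,0,0,-0.06,0,0,0,-0.06,0,0,0,-0.06,0]
}}

```text
time: 15.2
tool_pos: [0.5646, -0.1014, 0.1996]
tcp_rot: [-0.017, -3.14, -0.0]
wrist_force: [-0.2, 0.2, -1.0]
width: 0.452
grip_force: 40.7
```

```bash
python3 - <<'E'
from h import *
s=bot.read_state(); print(s["time"],s["tool_pos"],s["wrist_force"],s["width"],s["grip_force"],abs(s["joint_vel"]).max())
o=[]
for n in("side","scene"):
    c=bot.read_camera(n); im=np.array(c["pixels"]); u,v=proj(c,[.565,-.101,.15]).astype(int)
    o.append(cv2.resize(im[v-50:v+50,u-50:u+50],(400,400),interpolation=cv2.INTER_CUBIC))
cv2.imwrite("pics/end.png",np.hstack(o))
E
```

```text
15.2 [ 0.56456123 -0.10142192  0.19962251] [-0.15246787  0.24859986 -0.97196425] 0.45229763634617887 40.68348265718669 0.002574045795002877
```

View pics/end.png

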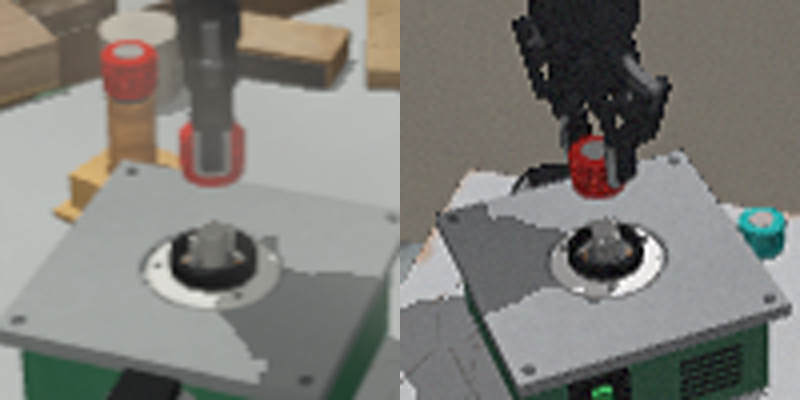

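Both views show the cap held about 65 mm up, at (212,152) and (595,165). The bare spindle stands inside the seated ring, and the spare cap is untouched. Handing in.

```bash
python3 -c "
from workcell import bot
print(bot.finish_job())"
```

```text
the job is handed in; nothing more can be done
None
```

The insert ring is seated in the sander's recess, and the sander's red cap came off anticlockwise (a right-hand thread) and is held about 65 mm above where it sat; I handed the job in at about 15 s, but no verdict came back.

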